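# Hold the reaction-wheel unit level over its seat

### The arm

A 6-joint arm with a two-finger parallel gripper is mounted at the origin on the work surface. World frame = base frame: x ahead of the robot, y to its left, z up, the work surface at z = 0. Lengths are in m, angles in rad, forces in N, time in s.
With the tool pointing down it reaches from about 0.375 to 0.9 m from the base axis. Payload 3.1 kg.
Tool frame: the origin (TCP) lies midway between the tips of the shut fingers; the grasp point (between the pads) lies 19 mm behind it; x points along the fingers, z is the direction in which the jaws open and shut, and the axes are right-handed (so a half turn about x gives the same grasp; the last joint's range is limited). The gripper opens to 85 mm and grips with 20 to 120 N. Pads are 22 mm wide; open, the fingers measure 114 mm over their backs; the gripper's body (76 mm by 85 mm) begins 54 mm behind the grasp point. The pads swing forward as they close: fully open they stand 13 mm farther back than shut.
Start: joints at [-0.178, 0.527, 1.433, -0, 1.181, -0.178], TCP at [0.625, 0, 0.231] pointing down, gripper open.
Joint ranges: [-3.08, 3.08], [-0.75, 2.2], [0.22, 2.44], [-1.43, 4.57], [0, 2.65], [-2.85, 2.85]. Speed limits (rad/s): [2.79, 2.79, 3.14, 3.14, 3.14, 3.14].

### API

Orientations are given as a unit quaternion [x, y, z, w].
In Python, from station import telemetry, optics, manip gives the robot as it stands.
- The arm moves only by the tool step_arm, never from a script. Its argument "commands" is a list of rows, each a list of 4 numbers: the shift along the tool's x, y, z in m, then the turn about the tool's x in rad. A call has 1 to 8 rows; each row is the pose to reach, as a shift and turn from the pose measured when the call began, along the tool's axes at that moment; what a row does not reach only later rows make up. A row lasts 1/12 s, in which the tool goes at most 41.7 mm and 7.16 degrees, less where a joint would pass 70% of its speed; a pose out of reach is approached as far as the arm can. A call with a gripper value outside its range is refused whole. "jaw" is the finger opening in m, from 0 to 0.0854, set as the call begins (left out, the last holds). The fingers move at their own pace and stop on an object; "grip_force" is the grip in N (left out, the last holds). Time passes only in rows, so rows that repeat a pose let the fingers close. It gives the time, the measured TCP pose, the force and the opening at its end, in the units of the state.
- telemetry.sense(): the state, without advancing time (a new reading comes with each control period).
- optics.snapshot(name): name is "scene" or "side" or "wrist"; returns the picture (384x512x3 uint8, red, green, blue); there is no depth.
- optics.camera_params(name): a dict with "mtx" (3x3 intrinsics, pixels), "origin" and "attitude" of the camera in the world. Camera axes: x right, y down, z forward; pixel columns grow to the right and rows downward; lengths in m; the calibration is good to about 2 mm. A picture is of the moment at which its call begins: read the wrist's pose just before it. camera_params takes no time and is no camera call; for the wrist camera it gives the pose at the moment of the call.
- manip.sign_off(): hands the job in, once; it reports no verdict.
The state is a dict: "t": time; "q": joint angles; "qd": joint speeds; "tau": joint torques, N m; "tcp_pos": TCP position; "tool_rot": TCP orientation; "force": force on the tool from outside, world axes, zero at the start; "ft_torque": the same for the moment, N m; "finger_gap": opening from 0.0 (shut) to 1.0 (fully open).
Only numpy, scipy, OpenCV 4.12 (cv2) and the standard library are available. Lean on these libraries where they do the work, as an engineer would, in place of code of your own. Each camera call takes 0.05 s, during which the arm holds its last target.

### The job

The half-built satellite panel is clamped on the turntable: first turn it clockwise (seen from above) until the steel lug on the rim is up against the stop. Then pick up the reaction-wheel unit from its foam by the bar, at its balance point, and hold it level and still over the panel, about 3 cm clear of it, with the wheel housing centred over the ring seat and the hole in its foot over the pin, so that a colleague can plug in its cable underneath. Do not let the unit touch the turntable or panel, leave everything else on the bench where it is, and finish while still holding the unit there.

Things in the scene. Friction and masses are not known exactly. Their poses are not given: they have to be found in the camera images.
- turntable: Turntable's round grey base, fixed to the bench; origin under the turning axis. The aluminium disc on it is 300 mm across, 12 mm thick, its top 39 mm above the bench. Clamped on the disc and turning with it: the satellite panel, a plate 100 x 236 x 6 mm with two black edge rails (tops 55 mm above the bench) and a grey battery box with a plug socket (top 69 mm) beside its middle line.
- disc (a joint): Turn of the disc about its upright axis, rad. Starts at 0.7 to 1.2; 0 when the lug on the disc's rim (steel block, 26 x 12 x 10 mm) is against the fixed stop (grey upright block on an arm of the base, just outside the rim). Seen from above the value falls as the disc turns clockwise. It stays where it is left; turning takes 2 to 3 N at the knob.
- axis (a point): Centre of the turntable disc on its top face, on the turning axis, 39 mm above the bench. Its x and y axes turn with the disc; y runs along the panel from the pin towards the ring seat.
- knob (a point): Middle of the black upright hand knob near the rim of the disc: round, 20 mm in diameter, standing from 47 to 85 mm above the bench (this point at 67 mm), 128 mm from the turning axis. It is fixed to the disc; the disc's face around it is clear for 40 mm or more.
- seat (a point): Centre of the ring seat on the panel, at the height of the ring's upper rim, 57 mm above the bench. The ring is aluminium, 72 mm outside, 60 mm inside, 12 mm tall, and takes the wheel housing. It lies 95 mm from the turning axis at one end of the panel.
- pin (a point): Tip of the steel locating pin on the panel, 8 mm in diameter, 12 mm tall, tip 57 mm above the bench; it takes the hole of the unit's foot. It lies 95 mm from the turning axis at the other end of the panel, 190 mm from the ring seat's centre.
- foam: Flat dark foam slab 280 x 110 x 20 mm, fixed to the bench; origin at the centre of its underside, x along its length. The unit lies on it, lengthwise.
- balance (a point): Balance point of the reaction-wheel unit (0.27 to 0.43 kg, 232 mm long): on the centre line of its bar, half-way up it, 21 mm above the unit's underside. The bar is upright, 12 mm thick, 30 mm tall (6 to 36 mm above the underside). The point is 54 mm from the wheel housing's centre towards the foot, 27 mm clear of the housing's side. Axes: x along the bar from foot to wheel, z up.
- wheel (a point): Centre of the underside of the unit's round aluminium wheel housing, 54 mm in diameter, 42 mm tall (45 with its hub). The bar runs 151 mm from the housing's side to the foot. Same axes as the balance point.
- foot (a point): Centre of the 9 mm hole in the unit's flat foot (30 x 36 x 6 mm) at the far end of the bar, at its underside, 190 mm from the wheel housing's centre. Same axes.
- driver: Bystander: screwdriver with black handle, 170 mm, lying between foam and turntable along x; origin under its middle.
- tape: Bystander: roll of amber tape, 68 mm across, 19 mm high, lying flat; origin at the centre of its underside.
- frame: Bystander: empty black cube frame, 100 x 100 x 114 mm, at the back; origin at the centre of its underside.
- spare: Bystander: spare bracket at the robot's left, a bar 10 mm thick, 30 mm tall with a flat foot at each end, 180 mm long, without a wheel; origin at the centre of its underside.
- tray: Bystander: small black tray of screws, 62 x 48 x 14 mm, in front of the robot; origin at the centre of its underside.
There are look-alikes about, which are no part of the job. What is shaped like the part that bears balance but black is not meant.

How it is judged:
By the outcome, as a careful person would: the job done as asked, in the order asked, and still so for the second after the job is handed in, while the arm keeps its last pose, push and grip.
It also fails if it takes over 64 s, if anything falls off the work surface, if the arm or the gripper's body presses on something with over 40 N, if the wrist force passes 120 N, or if a joint passes its speed limit or range.

## Working session

There is one attempt and no reset: what is moved stays moved. The work goes in short steps, Python scripts to look and compute and a tool call to move; the robot and the scene stay as the last step left them, time stands still between calls to the robot, and variables do not carry over. Pictures are saved under pics/ and viewed, and the job is handed in when it is done.

Besides the shell and the picture viewer there is one more tool, called after ">>>" as name(argument=value, ...) on one line, values as JSON. step_arm: Moves the arm, as the interface text tells. Its arguments: {"type":"object","properties":{"commands":{"type":"array","items":{"type":"array","items":{"type":"number"}}},"jaw":{"type":"number"},"grip_force":{"type":"number"}},"required":["commands"]}

```bash
mkdir -p pics; ls
cat > h.py <<'E'
import numpy as np, cv2
from scipy.spatial.transform import Rotation as R
from station import telemetry, optics, manip
def cam(n):
    p=optics.camera_params(n); a=np.array(p['attitude'],float)
    Rm=R.from_quat(a).as_matrix() if a.size==4 else a.reshape(3,3)
    return np.array(p['mtx']),np.array(p['origin']),Rm
def snap(n,f):
    c=cam(n); im=optics.snapshot(n); cv2.imwrite('pics/'+f+'.png',im[:,:,::-1]); np.save('pics/'+f+'.npy',im)
    np.savez('pics/'+f+'_c.npz',K=c[0],o=c[1],R=c[2]); return im,c
def load(f):
    z=np.load('pics/'+f+'_c.npz'); return np.load('pics/'+f+'.npy'),(z['K'],z['o'],z['R'])
def ray(c,u,v,z):
    K,o,Rm=c; d=Rm@np.linalg.solve(K,[u,v,1.]); return o+d*(z-o[2])/d[2]
def proj(c,P):
    K,o,Rm=c; p=K@(Rm.T@(np.array(P)-o)); return p[:2]/p[2]
E
python3 - <<'E'
from h import *
for n in ['scene','side','wrist']:
    im,c=snap(n,n+'0'); print(n,c)
print(optics.camera_params('scene')); print(telemetry.sense())
E
```

```text
pics
scene (array([[495.05959259,   0.        , 249.09531907],
       [  0.        , 495.05959259, 191.81511009],
       [  0.        ,   0.        ,   1.        ]]), array([ 1.43092497, -0.72921406,  0.95994892]), array([[ 0.64760346,  0.43948303, -0.6224664 ],
       [ 0.76167554, -0.39636501,  0.51258673],
       [-0.02145073, -0.80607037, -0.59143082]]))
side (array([[410.24995318,   0.        , 253.76026541],
       [  0.        , 410.24995318, 186.96528061],
       [  0.        ,   0.        ,   1.        ]]), array([ 0.30317666, -0.68564879,  0.94090043]), array([[ 0.9501776 , -0.24172306,  0.19680572],
       [-0.31143435, -0.70969036,  0.63194006],
       [-0.01308336, -0.66174735, -0.74961274]]))
wrist (array([[269.00228235,   0.        , 256.12069915],
       [  0.        , 269.00228235, 194.07882525],
       [  0.        ,   0.        ,   1.        ]]), array([0.62450534, 0.06882518, 0.37410323]), array([[ 9.99998028e-01,  7.24993360e-04, -1.84877603e-03],
       [ 1.98684647e-04, -9.62831116e-01, -2.70104059e-01],
       [-1.97588274e-03,  2.70103159e-01, -9.62829361e-01
[... 260 characters left out ...]
.3699535 , -0.19832468, -0.40614272])}
{'t': 0.15, 'q': array([-1.78504087e-01,  5.28255240e-01,  1.43363981e+00,  3.06247997e-05,
        1.18139598e+00, -1.78508115e-01]), 'qd': array([ 0.00169142, -0.00413944, -0.00596602, -0.00034575,  0.00113089,
        0.00215472]), 'tau': array([ 1.17890530e-03, -4.42742836e+01, -1.78276026e+01, -2.15643640e-04,
        5.61750654e-03, -9.84718270e-06]), 'tcp_pos': array([6.24438054e-01, 1.36840111e-04, 2.30546686e-01]), 'tool_rot': array([1.19168043e-04, 7.07695675e-01, 1.13778526e-04, 7.06517377e-01]), 'force': array([0.65031819, 0.13748396, 0.13000833]), 'ft_torque': array([-0.0090296 ,  0.05432504, -0.01240475]), 'finger_gap': 0.9985697870745343}
```

View pics/scene0.png

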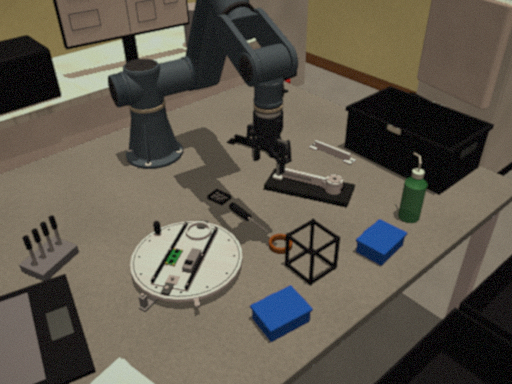

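View pics/side0.png

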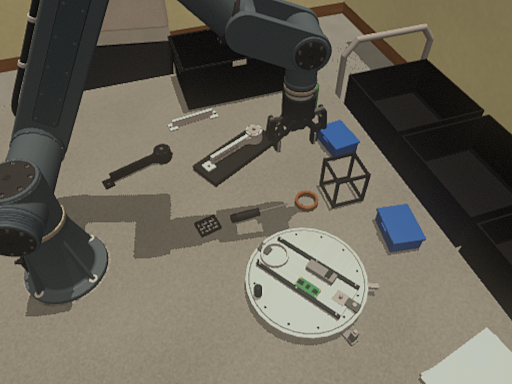

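View pics/wrist0.png

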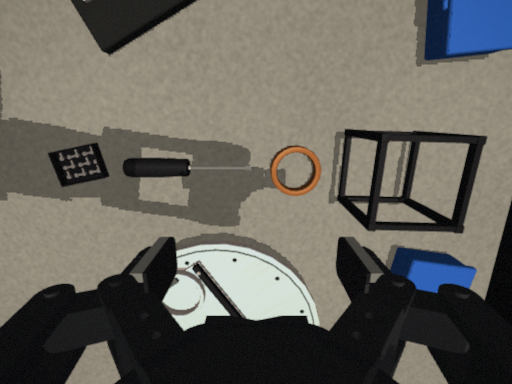

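The side view shows the silver unit on the foam, with its wheel near (255,131) and foot near (209,163). The black look-alike is at (140,165) and the spare bracket at (193,118). The turntable is at (307,283), with the knob at (258,291). I'll zoom in on these.

Run:
```python
from h import *
im,_=load('side0'); cv2.imwrite('pics/s_tt.png',cv2.resize(im[215:355,230:400,::-1],None,fx=4.2,fy=4.2,interpolation=2))
cv2.imwrite('pics/s_un.png',cv2.resize(im[100:195,180:340,::-1],None,fx=5,fy=5,interpolation=2))
im,_=load('scene0'); cv2.imwrite('pics/c_tt.png',cv2.resize(im[205:315,120:255,::-1],None,fx=5.4,fy=5.4,interpolation=2))
```

```text
(no output)
```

View pics/s_tt.png

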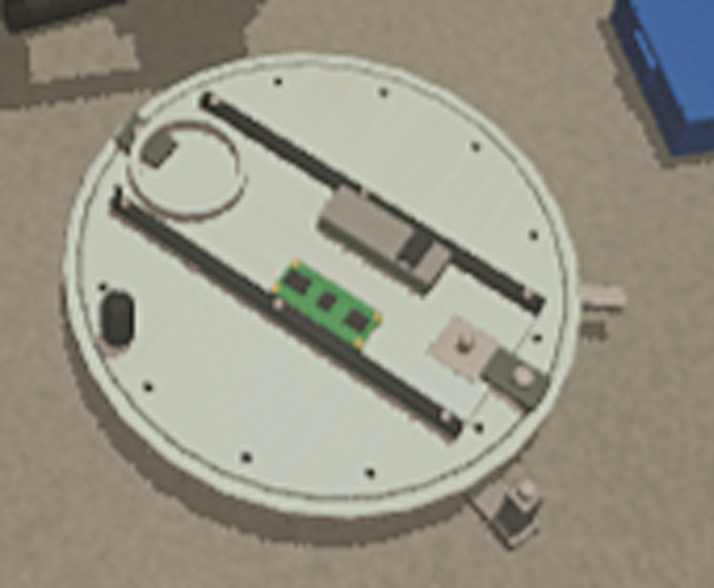

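View pics/s_un.png

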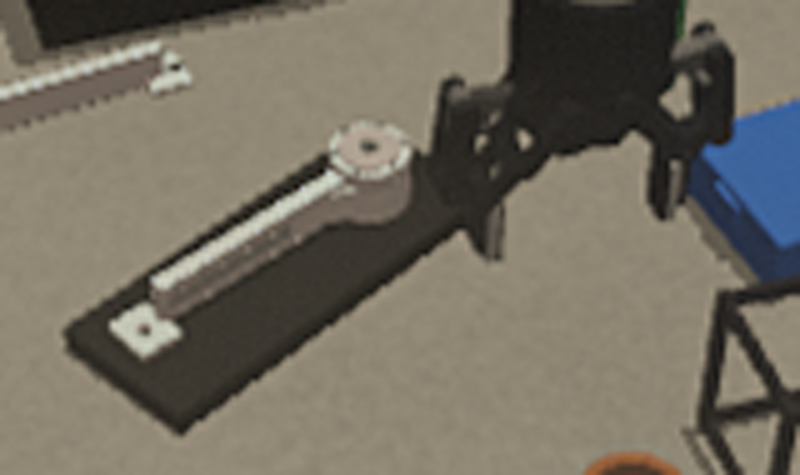

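View pics/c_tt.png

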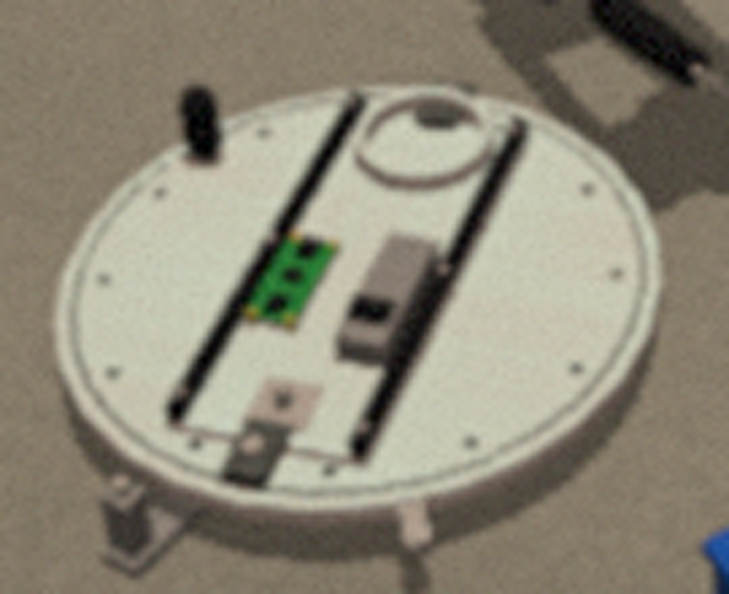

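Run:
```python
from h import *
_,s=load('side0');_,c=load('scene0')
def S(x,y,k=4.2,ox=230,oy=215): return (x/k+ox,y/k+oy)
def C(x,y): return (x/5.4+120,y/5.4+205)
def pr(n,p): print(n,np.round(p,4)); return p
a=pr('ringS',ray(s,*S(187,170),.057)); b=pr('pinS',ray(s,*S(464,336),.057))
a2=pr('ringC',ray(c,*C(425,141),.057)); b2=pr('pinC',ray(c,*C(283,397),.057))
for p,q in((a,b),(a2,b2)): print('mid',(p+q)/2,'len',np.linalg.norm(p-q),'ang',np.degrees(np.arctan2(*(p-q)[1::-1])))
ax=((a+b)/2+(a2+b2)/2)/2
k1=pr('knobS',ray(s,*S(118,303),.085)); k2=pr('knobC',ray(c,*C(195,95),.085))
pr('knob base C',ray(c,*C(207,155),.047))
for k in(k1,k2): print(np.linalg.norm((k-ax)[:2]),np.degrees(np.arctan2(*(k-ax)[1::-1])))
for n,l in(('lugS',ray(s,*S(605,290),.03)),('lugC',ray(c,*C(413,512),.03)),('stopS',ray(s,*S(522,488),.04)),('stopC',ray(c,*C(124,485),.04))):
    print(n,l,np.linalg.norm((l-ax)[:2]),np.degrees(np.arctan2(*(l-ax)[1::-1])))
U=lambda x,y:S(x,y,5,180,100)
w=pr('wheel',ray(s,*U(369,147),.065)); f=pr('foot',ray(s,*U(145,330),.026))
im,_=load('scene0'); cv2.imwrite('pics/c_un.png',cv2.resize(im[135:210,250:365,::-1],None,fx=6,fy=6,interpolation=2))
print(np.linalg.norm((w-f)[:2]),np.degrees(np.arctan2(*(w-f)[1::-1])))
```

```text
ringS [ 0.5132 -0.1746  0.057 ]
pinS [ 0.6218 -0.3239  0.057 ]
ringC [ 0.5276 -0.1713  0.057 ]
pinC [ 0.6313 -0.3266  0.057 ]
mid [ 0.56748093 -0.24927115  0.057     ] len 0.1845954071627136 ang 126.024520138973
mid [ 0.57946053 -0.24896465  0.057     ] len 0.18671991232839522 ang 123.74290099240953
knobS [ 0.442 -0.258  0.085]
knobC [ 0.4472 -0.2559  0.085 ]
knob base C [ 0.4507 -0.2567  0.047 ]
0.1317657164547812 -176.1360104739097
0.12646209322890248 -176.93369848025293
lugS [ 0.72177006 -0.31261544  0.03      ] 0.16132151446119172 -23.179225971669847
lugC [ 0.70712399 -0.30962006  0.03      ] 0.14670959611919376 -24.355314567528684
stopS [ 0.61825662 -0.40578383  0.04      ] 0.1629416718472102 -74.0464232003509
stopC [ 0.61421272 -0.40388892  0.04      ] 0.16004367665834784 -75.25201406071015
wheel [0.611  0.2899 0.065 ]
foot [0.4383 0.2137 0.026 ]
0.18881900595912454 23.823813262682
```

View pics/c_un.png

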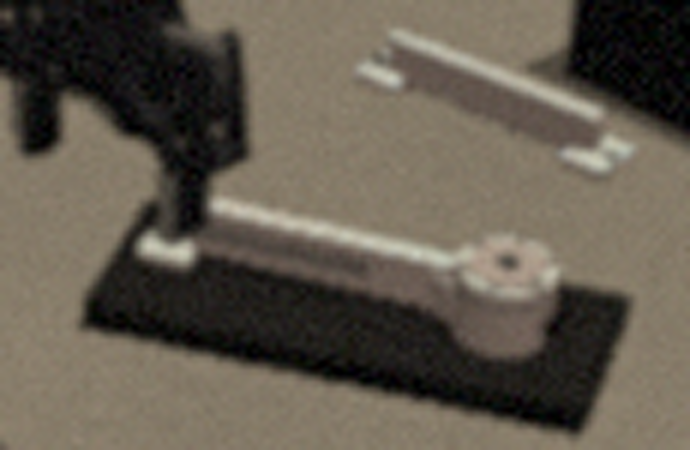

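```bash
cat >> h.py <<'E'
def yawnow():
    s=telemetry.sense(); M=R.from_quat(s['tool_rot']).as_matrix(); return s,M,np.arctan2(M[1,2],M[0,2])
def plan(P,yaw=None):
    s,M,y=yawnow(); d=M.T@(np.array(P)-s['tcp_pos'])
    t=0 if yaw is None else (y-yaw+np.pi)%(2*np.pi)-np.pi
    print('t',round(s['t'],2),'tcp',np.round(s['tcp_pos'],4),'yaw',round(np.degrees(y),2),'down',np.round(M[:,0],4),'F',np.round(s['force'],1),'gap',round(s['finger_gap'],3)); print('shift',np.round(d,4),'turn',round(t,4)); return d,t
E
python3 - <<'E'
from h import *
plan([.44,-.256,.231],np.radians(-86.5))
E
```

```text
t 0.15 tcp [6.244e-01 1.000e-04 2.305e-01] yaw -0.0 down [-1.7e-03  3.0e-04 -1.0e+00] F [0.7 0.1 0.1] gap 0.999
shift [-2.000e-04 -2.561e-01 -1.844e-01] turn 1.5097
```

>>> step_arm(commands=[[0,-0.02,-0.015,0.1],[0,-0.05,-0.035,0.22],[0,-0.08,-0.055,0.34],[0,-0.11,-0.08,0.46],[0,-0.14,-0.1,0.58],[0,-0.17,-0.12,0.7],[0,-0.2,-0.14,0.82],[0,-0.22,-0.155,0.9]], jaw=0.05)

```text
t: 0.82
tcp_pos: [0.4678, -0.2221, 0.2306]
tool_rot: [0.309, 0.636, -0.31, 0.635]
force: [0.2, -0.9, 0.1]
finger_gap: 0.587
```

Run:
```python
from h import *
plan([.44,-.256,.231],np.radians(-86.5))
```

```text
t 0.82 tcp [ 0.4678 -0.2221  0.2306] yaw -51.95 down [-2.2e-03 -3.0e-04 -1.0e+00] F [ 0.2 -0.9  0.1] gap 0.587
shift [-0.0003 -0.0428  0.0096] turn 0.603
```

>>> step_arm(commands=[[0,-0.01,0.002,0.11],[0,-0.02,0.004,0.23],[0,-0.03,0.006,0.35],[0,-0.038,0.008,0.47],[0,-0.042,0.0096,0.58],[0,-0.0428,0.0096,0.603],[0,-0.0428,0.0096,0.603]])

```text
t: 1.4
tcp_pos: [0.4398, -0.2561, 0.2305]
tool_rot: [0.484, 0.516, -0.485, 0.515]
force: [-0.2, -0.1, 0.6]
finger_gap: 0.583
```

Run:
```python
from h import *
plan([.446,-.256,.055],np.radians(-86.5))
im,c=snap('wrist','w1'); cv2.imwrite('pics/w1b.png',cv2.resize(im[:,:,::-1],(768,576)))
```

```text
t 1.4 tcp [ 0.4398 -0.2561  0.2305] yaw -86.45 down [-2.5e-03  1.0e-04 -1.0e+00] F [-0.2 -0.1  0.6] gap 0.583
shift [0.1755 0.0067 0.0003] turn 0.0009
```

View pics/w1b.png

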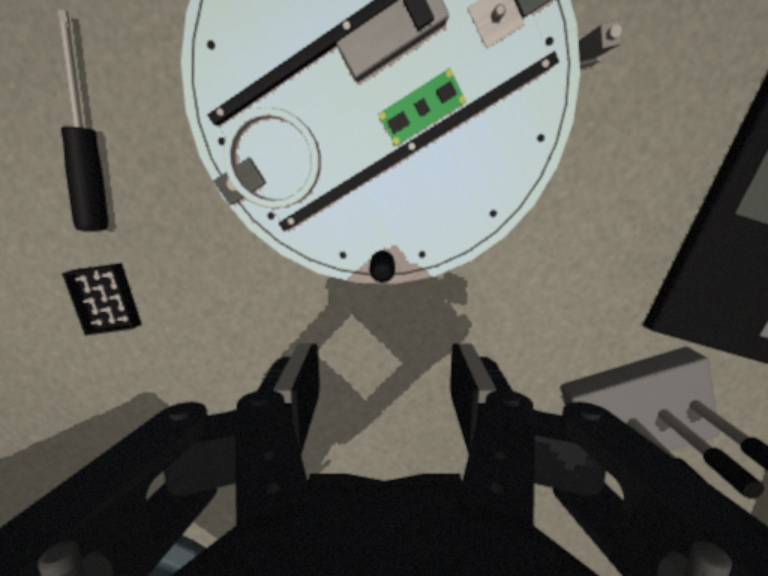

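Run:
```python
from h import *
_,w=load('w1')
f=lambda x,y,z:ray(w,(x+.5)/1.5-.5,(y+.5)/1.5-.5,z)
r=f(272,156,.057);p=f(501,9,.057);k=f(382,269,.085);kb=f(382,256,.047)
print(r,p,k,kb); ax=(r+p)/2; print(ax,np.linalg.norm(r-p),np.degrees(np.arctan2(*(r-p)[1::-1])))
print(np.linalg.norm((k-ax)[:2]),np.degrees(np.arctan2(*(k-ax)[1::-1])))
s=f(615,32,.04);print('stop',s,np.degrees(np.arctan2(*(s-ax)[1::-1])))
```

```text
[ 0.51810598 -0.16692141  0.057     ] [ 0.62311061 -0.3239716   0.057     ] [ 0.44341612 -0.25381737  0.085     ] [ 0.44578362 -0.25343191  0.047     ]
[ 0.57060829 -0.24544651  0.057     ] 0.1889199137481338 123.76690424475794
0.1274673307598386 -176.23464011222802
stop [ 0.6199822  -0.41265677  0.04      ] -73.54916534663579
```

>>> step_arm(commands=[[0.03,0.002,-0.001,0],[0.065,0.0038,-0.002,0],[0.1,0.0038,-0.002,0],[0.135,0.0038,-0.002,0],[0.16,0.0038,-0.002,0],[0.175,0.0038,-0.002,0],[0.1755,0.0038,-0.002,0],[0.1755,0.0038,-0.002,0]])

```text
t: 2.12
tcp_pos: [0.4431, -0.253, 0.0544]
tool_rot: [0.483, 0.517, -0.484, 0.515]
force: [-0.0, -0.2, 0.2]
finger_gap: 0.584
```

Run:
```python
from h import *
plan([.4435,-.254,.055],np.radians(-86.5))
im,c=snap('wrist','w2'); cv2.imwrite('pics/w2b.png',cv2.resize(im[:,:,::-1],(768,576)))
```

```text
t 2.12 tcp [ 0.4431 -0.253   0.0544] yaw -86.28 down [-0.0039  0.0015 -1.    ] F [-0.  -0.2  0.2] gap 0.584
shift [-0.0006  0.0004  0.0011] turn 0.0039
```

View pics/w2b.png

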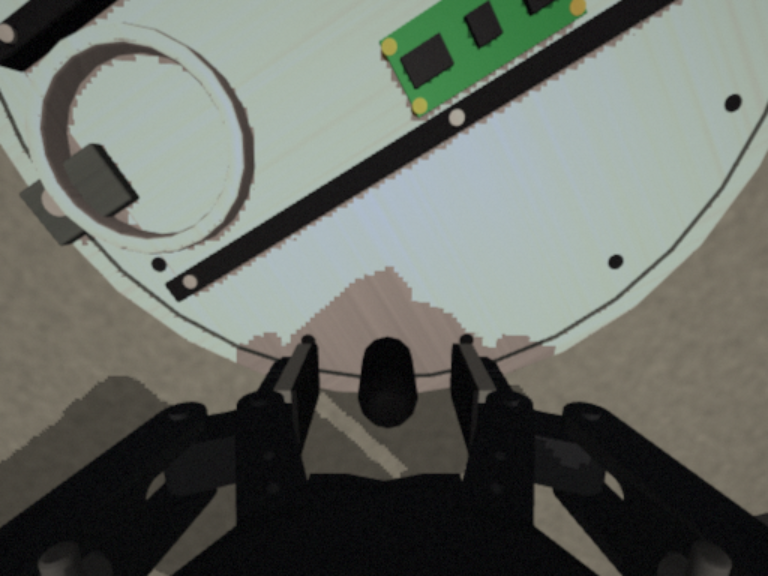

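>>> step_arm(commands=[[0,0,0,0],[0,0,0,0],[0,0,0,0],[0,0.0001,-0.005,0.04],[0,0.0004,-0.01,0.08],[0,0.0009,-0.0153,0.12],[0,0.0016,-0.0204,0.16],[0,0.0026,-0.0254,0.2]], jaw=0.026, grip_force=30)

```text
t: 2.83
tcp_pos: [0.4455, -0.2292, 0.0566]
tool_rot: [-0.532, -0.464, 0.534, -0.466]
force: [-0.8, -2.8, 0.5]
finger_gap: 0.307
```

Run:
```python
from h import *
plan([.4435,-.254,.055],np.radians(-86.5))
im,c=snap('wrist','w3'); cv2.imwrite('pics/w3b.png',im[:,:,::-1])
```

```text
t 2.83 tcp [ 0.4455 -0.2292  0.0566] yaw -97.84 down [ 4.0e-04 -3.2e-03 -1.0e+00] F [-0.8 -2.8  0.5] gap 0.307
shift [0.0016 0.0014 0.0248] turn -0.1979
```

View pics/w3b.png

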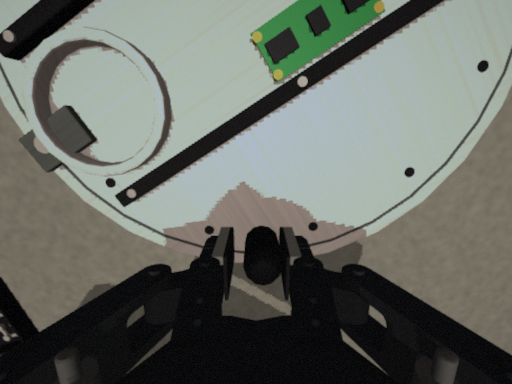

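>>> step_arm(commands=[[0,0.0002,-0.0064,0.05],[0,0.0006,-0.0128,0.1],[0,0.0014,-0.0191,0.15],[0,0.0026,-0.0254,0.2],[0,0.004,-0.0317,0.25],[0,0.0057,-0.0378,0.3],[0,0.0078,-0.0439,0.35],[0,0.0101,-0.0498,0.4]])

```text
t: 3.55
tcp_pos: [0.4624, -0.1805, 0.0572]
tool_rot: [-0.615, -0.348, 0.615, -0.35]
force: [-1.6, -1.7, 1.8]
finger_gap: 0.309
```

Run:
```python
from h import *
plan([.4435,-.254,.055],np.radians(-86.5))
for n in('wrist','side'):
  im,c=snap(n,n+'4')
im=im[215:355,230:400]
cv2.imwrite('pics/side4b.png',cv2.resize(im[:,:,::-1],None,fx=4.2,fy=4.2,interpolation=2))
```

```text
t 3.55 tcp [ 0.4624 -0.1805  0.0572] yaw -120.88 down [ 6.0e-04 -3.1e-03 -1.0e+00] F [-1.6 -1.7  1.8] gap 0.309
shift [0.0024 0.0215 0.0728] turn -0.6001
```

View pics/side4b.png

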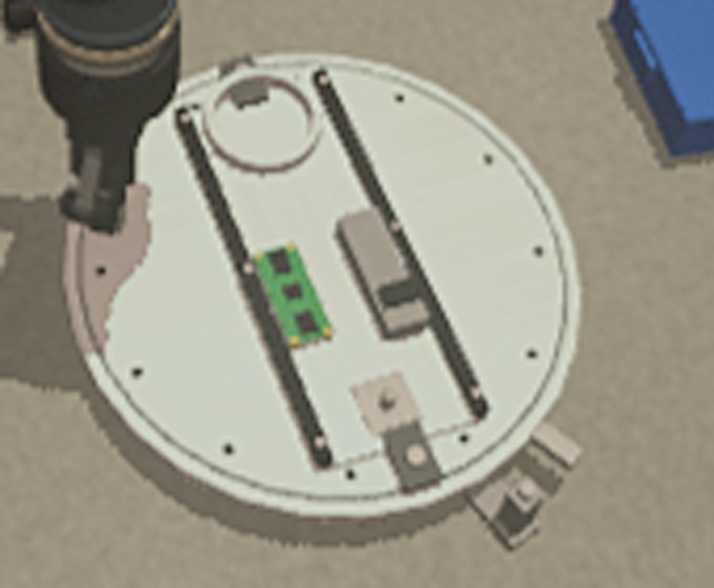

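View pics/wrist4.png

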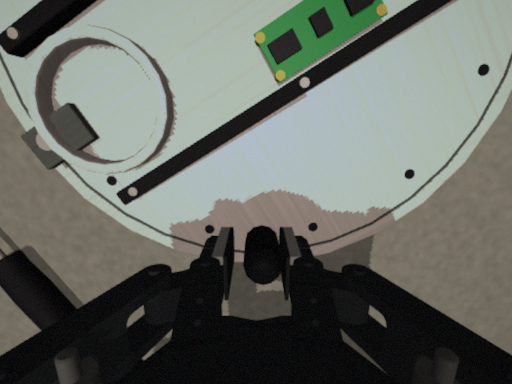

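>>> step_arm(commands=[[0,0,-0.0019,0.015],[0,0.0001,-0.0038,0.03],[0,0.0001,-0.0058,0.045],[0,0.0002,-0.0077,0.06],[0,0.0003,-0.0087,0.07],[0,0.0004,-0.0096,0.075]])

```text
t: 4.15
tcp_pos: [0.4678, -0.1717, 0.0571]
tool_rot: [-0.627, -0.325, 0.627, -0.327]
force: [-0.3, -1.2, 1.6]
finger_gap: 0.304
```

>>> step_arm(commands=[[0,0,-0.001,0.01],[0,0,-0.002,0.015],[0,0,-0.003,0.02]])

```text
t: 4.4
tcp_pos: [0.4696, -0.1692, 0.0571]
tool_rot: [-0.63, -0.319, 0.631, -0.321]
force: [-0.7, -2.6, 1.3]
finger_gap: 0.306
```

>>> step_arm(commands=[[0,0,-0.001,0.01],[0,0,-0.002,0.015],[0,0,-0.003,0.02]])

```text
t: 4.65
tcp_pos: [0.4705, -0.1682, 0.0571]
tool_rot: [-0.632, -0.313, 0.635, -0.316]
force: [-8.8, -12.6, 2.2]
finger_gap: 0.311
```

>>> step_arm(commands=[[0,0,-0.001,0],[0,0,-0.001,0]])

```text
t: 4.82
tcp_pos: [0.4704, -0.1683, 0.057]
tool_rot: [-0.631, -0.313, 0.635, -0.316]
force: [-5.0, -7.3, 1.8]
finger_gap: 0.302
```

Run:
```python
from h import *
plan([.4435,-.254,.055],np.radians(-86.5))
im,c=snap('side','side5')
im=im[215:355,230:400]
cv2.imwrite('pics/side5b.png',cv2.resize(im[:,:,::-1],None,fx=4.2,fy=4.2,interpolation=2))
```

```text
t 4.82 tcp [ 0.4704 -0.1683  0.057 ] yaw -127.17 down [-0.0029 -0.006  -1.    ] F [-5.  -7.3  1.8] gap 0.302
shift [0.0026 0.0303 0.0845] turn -0.7099
```

View pics/side5b.png

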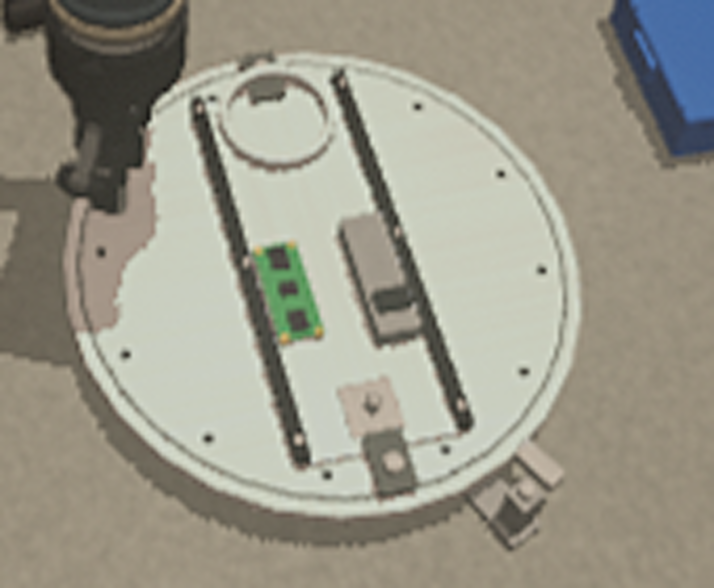

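>>> step_arm(commands=[[0,0,0,0],[0,0,0,0],[0,0,0,0],[-0.03,0,0,0],[-0.07,0,0,0],[-0.11,0,0,0],[-0.15,0,0,0],[-0.18,0,0,0]], jaw=0.06)

```text
t: 5.53
tcp_pos: [0.4716, -0.167, 0.2401]
tool_rot: [-0.632, -0.312, 0.634, -0.317]
force: [0.7, -0.5, -0.9]
finger_gap: 0.703
```

>>> step_arm(commands=[[-0.02,0,0,-0.1],[-0.05,-0.01,0,-0.2],[-0.08,-0.02,0,-0.3],[-0.08,-0.02,0,-0.3],[-0.08,-0.02,0,-0.3]])

```text
t: 5.95
tcp_pos: [0.4562, -0.154, 0.3216]
tool_rot: [-0.578, -0.402, 0.58, -0.409]
force: [-0.1, -0.1, -0.6]
finger_gap: 0.703
```

Run:
```python
from h import *
plan([.4435,-.254,.055],np.radians(-86.5))
im,c=snap('wrist','w6'); cv2.imwrite('pics/w6b.png',cv2.resize(im[:,:,::-1],(768,576)))
snap('scene','scene6');snap('side','side6')
```

```text
t 5.95 tcp [ 0.4562 -0.154   0.3216] yaw -109.98 down [ 0.0039 -0.0088 -1.    ] F [-0.1 -0.1 -0.6] gap 0.703
shift [0.2674 0.0205 0.0965] turn -0.4098
```

View pics/w6b.png

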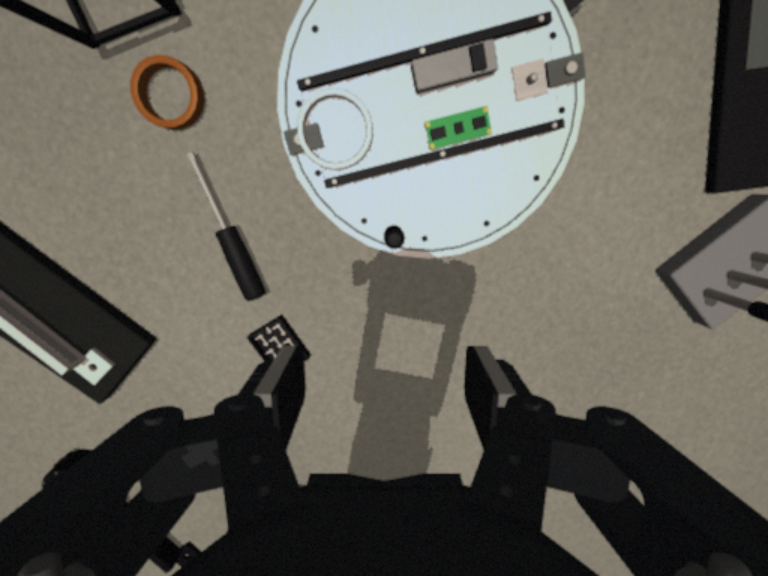

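Run:
```python
from h import *
im,_=load('w6')
a=cv2.resize(im[50:125,185:260,::-1],None,fx=5,fy=5,interpolation=2); b=cv2.resize(im[25:100,325:400,::-1],None,fx=5,fy=5,interpolation=2)
cv2.imwrite('pics/w6c.png',np.hstack([a,b]))
```

```text
(no output)
```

View pics/w6c.png

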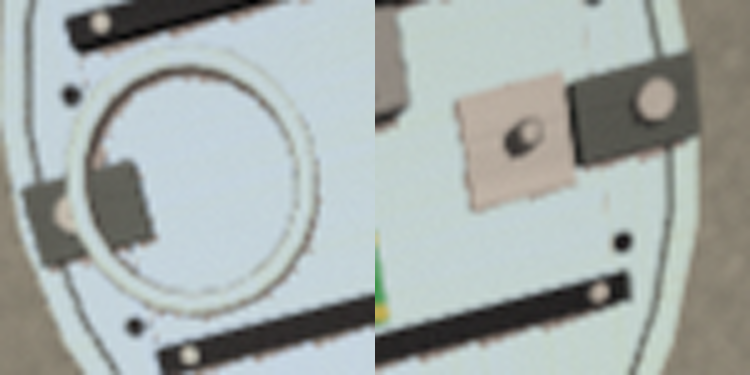

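Run:
```python
from h import *
_,w=load('w6')
g=lambda x,y,ox,oy,z:ray(w,(x+.5)/5-.5+ox,(y+.5)/5-.5+oy,z)
r=g(192,181,185,50,.057);p=g(156,131,325,25,.057)
m=(r+p)/2; print(r,p,m,np.linalg.norm(r-p),np.degrees(np.arctan2(*(r-p)[1::-1])))
k=ray(w,394/1.5-.2,237/1.5-.2,.085);print(k,np.linalg.norm((k-m)[:2]),np.degrees(np.arctan2(*(k-m)[1::-1])))
for n,f in(('scene6',(120,205)),('side6',(230,200))):
    im,_=load(n); cv2.imwrite('pics/'+n+'b.png',cv2.resize(im[f[1]:f[1]+110,f[0]:f[0]+150,::-1],None,fx=5,fy=5,interpolation=2))
c=load('side6')[1];print('side proj (crop)',[(proj(c,q)-[230,200])*5 for q in(r,p)])
c=load('scene6')[1];print('scene proj',[(proj(c,q)-[120,205])*5 for q in(r,p)])
```

```text
[ 0.57944837 -0.15058043  0.057     ] [ 0.55895677 -0.33923892  0.057     ] [ 0.56920257 -0.24490968  0.057     ] 0.18976809713221826 83.80098094861084
[ 0.4679493 -0.1693892  0.085    ] 0.12631534641930928 143.28231818115546
side proj (crop) [array([327.66746797, 203.90641799]), array([441.77058953, 545.13258309])]
scene proj [array([479.3481309 , 160.16784051]), array([164.09264883, 302.55474097])]
```

View pics/scene6b.png

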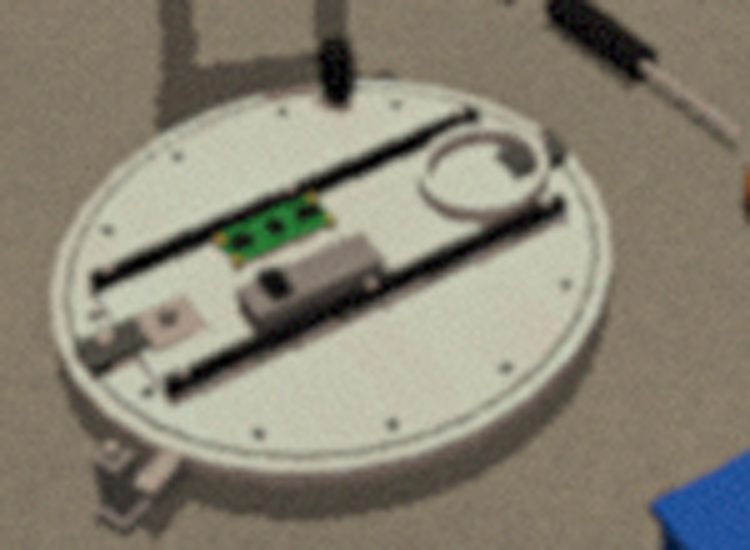

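View pics/side6b.png

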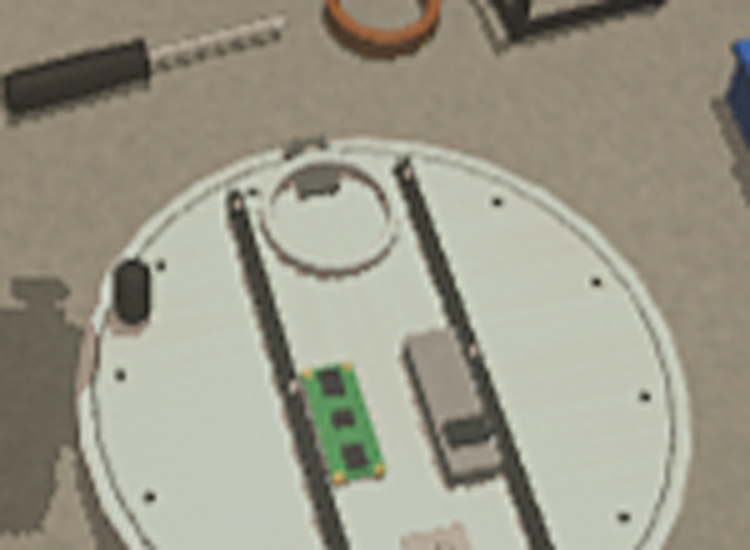

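Run:
```python
from h import *
_,s=load('side6');_,c=load('scene6')
print(ray(s,330/5-.4+230,210/5-.4+200,.057),ray(c,485/5-.4+120,169/5-.4+205,.057),ray(c,170/5-.4+120,315/5-.4+205,.057))
plan([.42,.205,.28],np.radians(-66.2))
```

```text
[ 0.57866694 -0.15296907  0.057     ] [ 0.58527436 -0.15250104  0.057     ] [ 0.56682672 -0.34172144  0.057     ]
t 6.1 tcp [ 0.455  -0.1538  0.3186] yaw -110.0 down [-0.0023 -0.0053 -1.    ] F [ 0.7 -0.1 -0.1] gap 0.704
shift [ 0.0368 -0.1556 -0.3253] turn -0.7645
```

>>> step_arm(commands=[[0,-0.012,-0.025,-0.06],[0.003,-0.03,-0.06,-0.15],[0.006,-0.046,-0.095,-0.24],[0.01,-0.062,-0.13,-0.33],[0.014,-0.078,-0.165,-0.42],[0.018,-0.094,-0.2,-0.5],[0.022,-0.11,-0.235,-0.58],[0.026,-0.125,-0.265,-0.65]], jaw=0.05)

```text
t: 6.77
tcp_pos: [0.4271, 0.14, 0.2893]
tool_rot: [0.416, 0.571, -0.421, 0.569]
force: [0.9, -0.3, 0.7]
finger_gap: 0.582
```

Run:
```python
from h import *
plan([.42,.205,.28],np.radians(-66.2))
```

```text
t 6.77 tcp [0.4271 0.14   0.2893] yaw -72.56 down [-0.0057 -0.005  -1.    ] F [ 0.9 -0.3  0.7] gap 0.582
shift [ 0.009   0.0128 -0.0641] turn -0.1109
```

>>> step_arm(commands=[[0.004,0.006,-0.03,-0.06],[0.008,0.012,-0.055,-0.11],[0.009,0.0128,-0.064,-0.111],[0.009,0.0128,-0.064,-0.111],[0.009,0.0128,-0.064,-0.111]])

```text
t: 7.18
tcp_pos: [0.4196, 0.2045, 0.279]
tool_rot: [0.383, 0.594, -0.39, 0.591]
force: [0.2, 0.2, 0.2]
finger_gap: 0.584
```

Run:
```python
from h import *
plan([.42,.205,.28],np.radians(-66.2))
im,c=snap('wrist','w7'); cv2.imwrite('pics/w7b.png',cv2.resize(im[:,:,::-1],(768,576),interpolation=2))
```

```text
t 7.18 tcp [0.4196 0.2045 0.279 ] yaw -66.19 down [-0.0079 -0.0063 -0.9999] F [0.2 0.2 0.2] gap 0.584
shift [-0.001   0.0005 -0.0003] turn 0.0002
```

View pics/w7b.png

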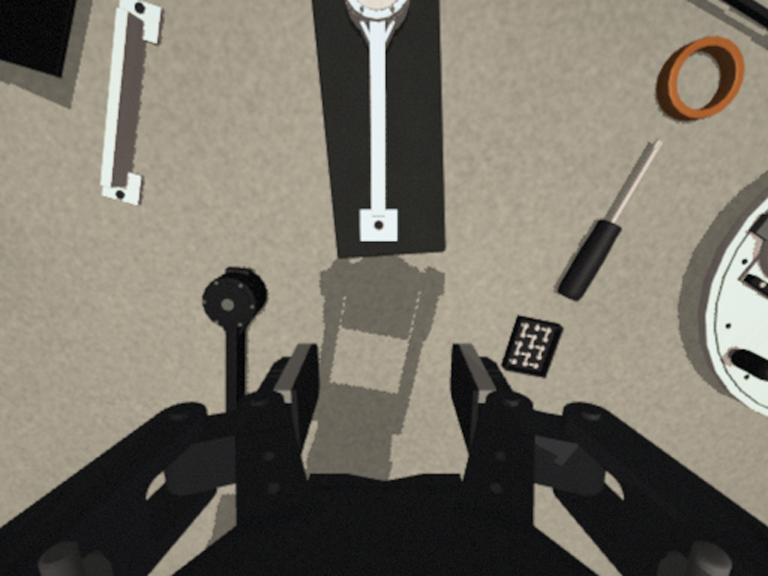

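Run:
```python
from h import *
im,w=load('w7')
cv2.imwrite('pics/w7c.png',cv2.resize(im[0:165,225:280,::-1],None,fx=3.6,fy=3.6,interpolation=2))
f=lambda x,y,z:ray(w,(x+.5)/1.5-.5,(y+.5)/1.5-.5,z)
h=f(378.5,225,.026)
g=cv2.cvtColor(im,6).astype(int)
def mid(v):
    row=g[v,235:270]; i=np.where(row>150)[0]+235; return i.min(),i.max(),i.mean()
P=[]
for v in(40,60,80,100,120):
    a=mid(v); q=ray(w,a[2],v,.056); P.append(q); print(v,a,q[:2],np.linalg.norm((q-h)[:2]))
P=np.array(P); d=P[0]-P[-1]; print('bar ang',np.degrees(np.arctan2(d[1],d[0])),'foot',h)
u=d[:2]/np.linalg.norm(d[:2]); 
print('lateral foot from bar',np.cross(u,h[:2]-P[-1][:2]),'balance',h[:2]+136*u/1000)
```

```text
40 (np.int64(247), np.int64(256), np.float64(251.5)) [0.56207586 0.27313991] 0.13620883759433902
60 (np.int64(247), np.int64(256), np.float64(251.5)) [0.54182873 0.26431732] 0.11412319990767439
80 (np.int64(247), np.int64(256), np.float64(251.5)) [0.52079984 0.25515407] 0.0911849354812003
100 (np.int64(247), np.int64(256), np.float64(251.5)) [0.49894303 0.24563007] 0.06734381945684279
120 (np.int64(247), np.int64(256), np.float64(251.5)) [0.47620843 0.23572357] 0.042545912970743366
bar ang 23.544947904450307 foot [0.43742696 0.21822636 0.026     ]
lateral foot from bar -0.0005485434357651361 balance [0.56210455 0.27255406]<stdin>:14: DeprecationWarning: Arrays of 2-dimensional vectors are deprecated. Use arrays of 3-dimensional vectors instead. (deprecated in NumPy 2.0)
```

View pics/w7c.png

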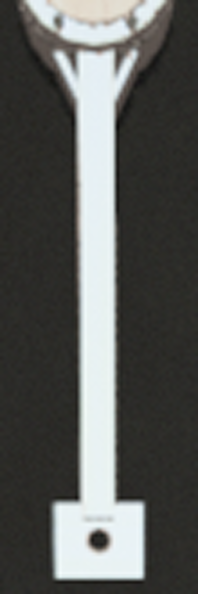

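Run:
```python
from h import *
plan([.562,.273,.11],np.radians(-66.46))
```

```text
t 7.23 tcp [0.42   0.204  0.2794] yaw -66.26 down [-0.0071 -0.0061 -1.    ] F [-0.2  0.3  0.6] gap 0.589
shift [ 0.168   0.1593 -0.0065] turn 0.0035
```

>>> step_arm(commands=[[0.015,0.02,-0.001,0.0035],[0.035,0.045,-0.002,0.0035],[0.06,0.072,-0.003,0.0035],[0.085,0.098,-0.004,0.0035],[0.11,0.123,-0.005,0.0035],[0.135,0.145,-0.006,0.0035],[0.16,0.158,-0.0065,0.0035],[0.168,0.1593,-0.0065,0.0035]], jaw=0.05)

```text
t: 7.9
tcp_pos: [0.5635, 0.2711, 0.1061]
tool_rot: [0.384, 0.592, -0.393, 0.589]
force: [-0.8, -0.1, 0.2]
finger_gap: 0.586
```

>>> step_arm(commands=[[0,0,0,0],[0,0,0,0]])

```text
t: 8.07
tcp_pos: [0.5631, 0.2692, 0.1055]
tool_rot: [0.384, 0.592, -0.394, 0.588]
force: [1.2, -0.2, 0.4]
finger_gap: 0.584
```

Run:
```python
from h import *
plan([.562,.273,.025],np.radians(-66.46))
im,c=snap('wrist','w8'); cv2.imwrite('pics/w8b.png',cv2.resize(im[:,:,::-1],(768,576),interpolation=2))
```

```text
t 8.07 tcp [0.5631 0.2692 0.1055] yaw -66.77 down [-0.0125 -0.0084 -0.9999] F [ 1.2 -0.2  0.4] gap 0.584
shift [ 0.0805  0.0017 -0.0042] turn -0.0055
```

View pics/w8b.png

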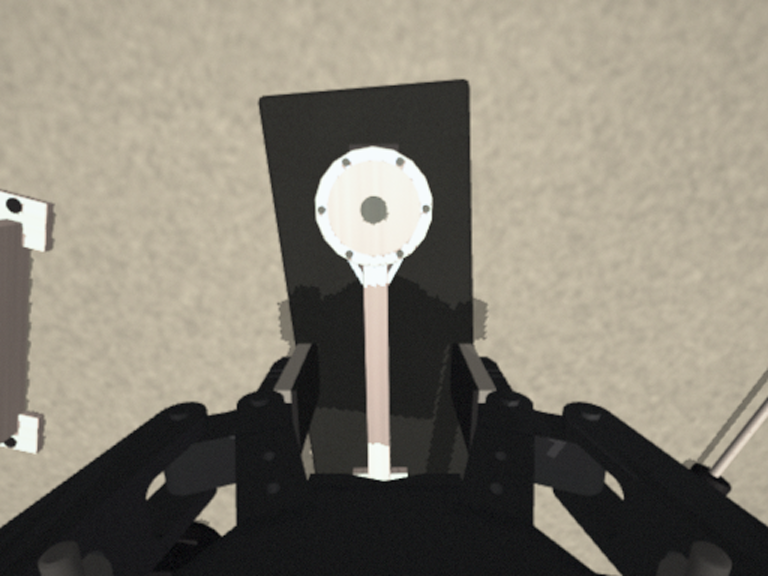

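Run:
```python
from h import *
im,w=load('w8'); f=lambda x,y,z:ray(w,(x+.5)/1.5-.5,(y+.5)/1.5-.5,z)
h=f(373.5,209,.065); q=f(378,458,.056); q2=f(375.5,300,.056)
print(h,q,q2); d=(h-q)[:2]; print(np.degrees(np.arctan2(d[1],d[0]))); u=np.array([np.cos(.4109),np.sin(.4109)]); print(h[:2]-.054*u)
h2=f(373.5,207,.062);print(h2[:2]-.054*u)
plan([.562,.273,.025],np.radians(-66.46))
```

```text
[0.61132646 0.29529117 0.065     ] [0.48368587 0.23910571 0.056     ] [0.56966231 0.27692336 0.056     ]
23.75836880805473
[0.56182133 0.2737217 ]
[0.56237258 0.27402984]
t 8.12 tcp [0.5634 0.2697 0.1067] yaw -66.75 down [-0.0105 -0.0076 -0.9999] F [0.  0.3 0.2] gap 0.584
shift [ 0.0817  0.001  -0.0038] turn -0.005
```

>>> step_arm(commands=[[0.02,0.001,-0.0042,-0.005],[0.045,0.001,-0.0042,-0.005],[0.065,0.001,-0.0042,-0.005],[0.077,0.001,-0.0042,-0.005],[0.08,0.001,-0.0042,-0.005],[0.0805,0.001,-0.0042,-0.005],[0.0805,0.001,-0.0042,-0.005]])

```text
t: 8.7
tcp_pos: [0.5627, 0.2735, 0.0276]
tool_rot: [0.384, 0.593, -0.391, 0.59]
force: [0.2, -0.3, 0.1]
finger_gap: 0.588
```

Run:
```python
from h import *
plan([.562,.2735,.025],np.radians(-66.46))
im,c=snap('wrist','w9'); cv2.imwrite('pics/w9b.png',cv2.resize(im[:,:,::-1],(768,576),interpolation=2))
snap('side','side9')
im,_=load('side9'); cv2.imwrite('pics/side9b.png',cv2.resize(im[90:200,180:330,::-1],None,fx=5,fy=5,interpolation=2))
```

```text
t 8.7 tcp [0.5627 0.2735 0.0276] yaw -66.47 down [-0.0083 -0.007  -0.9999] F [ 0.2 -0.3  0.1] gap 0.588
shift [ 0.0026 -0.0006 -0.0003] turn -0.0002
```

View pics/w9b.png

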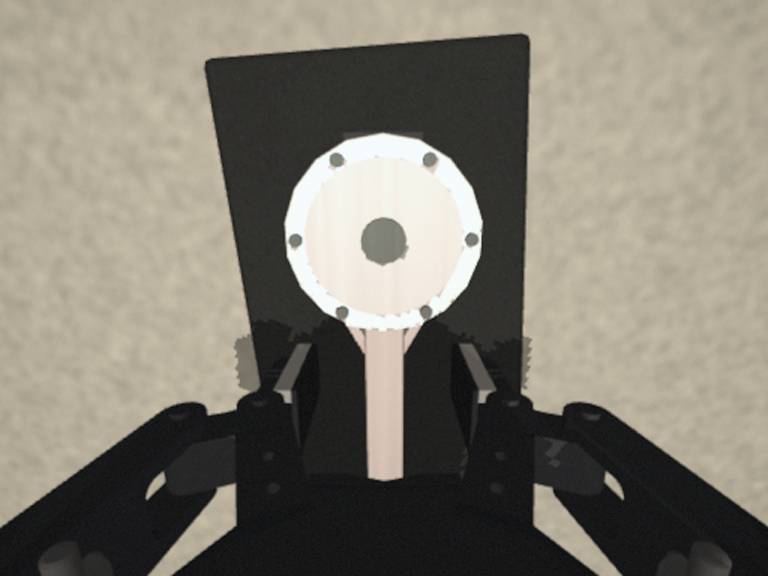

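View pics/side9b.png

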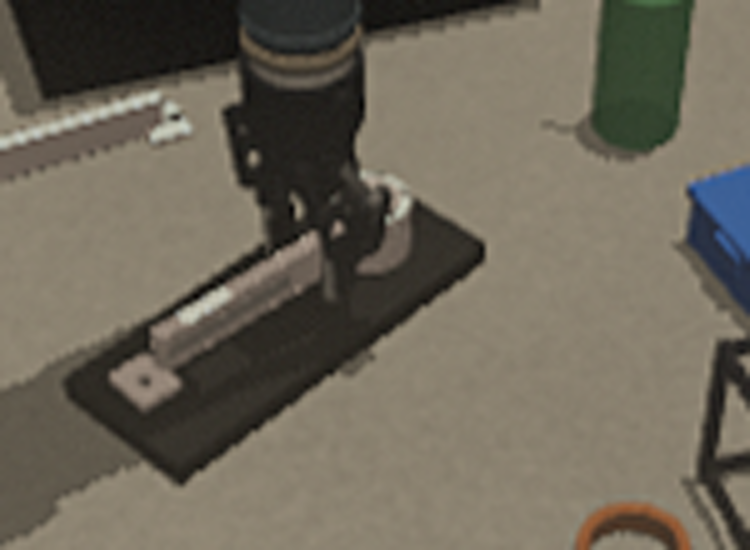

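>>> step_arm(commands=[[0.001,0,0,0],[0.002,0,0,0],[0.002,0,0,0],[0.002,0,0,0],[0.002,0,0,0],[0.002,0,0,0],[0.002,0,0,0],[0.002,0,0,0]], jaw=0.0, grip_force=70)

```text
t: 9.47
tcp_pos: [0.5634, 0.2738, 0.0264]
tool_rot: [0.384, 0.592, -0.391, 0.591]
force: [-0.7, -0.0, 5.8]
finger_gap: 0.127
```

Run:
```python
from h import *
plan([.562,.2735,.025],np.radians(-66.46))
im,w=snap('wrist','w10'); cv2.imwrite('pics/w10b.png',cv2.resize(im[:,:,::-1],(768,576),interpolation=2))
_,w=load('w9');f=lambda x,y,z:ray(w,(x+.5)/1.5-.5,(y+.5)/1.5-.5,z)
h=f(383,240,.065);print(h,h[:2]-.054*np.array([np.cos(.4109),np.sin(.4109)]))
```

```text
t 9.47 tcp [0.5634 0.2738 0.0264] yaw -66.47 down [-0.0066 -0.0064 -1.    ] F [-0.7 -0.   5.8] gap 0.127
shift [ 0.0014 -0.0014 -0.0003] turn -0.0002
[0.61126691 0.29537388 0.065     ] [0.56176178 0.27380442]
```

View pics/w10b.png

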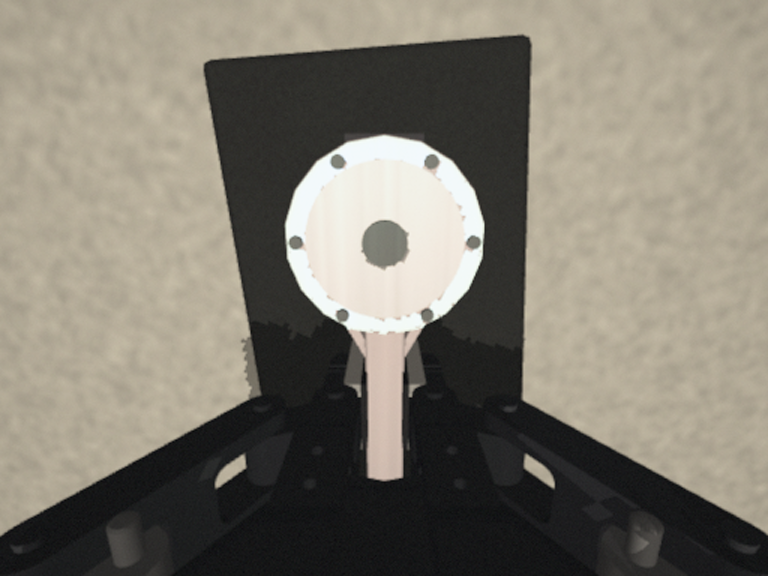

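>>> step_arm(commands=[[-0.004,0,0,0],[-0.012,0,0,0],[-0.03,0,0,0],[-0.055,0,0,0],[-0.08,0,0,0],[-0.105,0,0,0],[-0.125,0,0,0],[-0.13,0,0,0]])

```text
t: 10.18
tcp_pos: [0.5659, 0.2752, 0.1599]
tool_rot: [0.386, 0.591, -0.389, 0.592]
force: [0.2, 0.2, -2.8]
finger_gap: 0.131
```

Run:
```python
from h import *
print(telemetry.sense()['ft_torque'])
plan([.5749,-.2052,.16],np.radians(-6.1))
snap('wrist','w11')
for n,o in(('side',(190,50)),('scene',(250,110))):
    im,_=snap(n,n+'11'); im=im[o[1]:o[1]+110,o[0]:o[0]+130]; cv2.imwrite('pics/'+n+'11b.png',cv2.resize(im[:,:,::-1],None,fx=5,fy=5,interpolation=2))
```

```text
[ 0.04080013 -0.03804721 -0.00848732]
t 10.18 tcp [0.5659 0.2752 0.1599] yaw -66.46 down [-0.0011 -0.0049 -1.    ] F [ 0.2  0.2 -2.8] gap 0.131
shift [ 0.0022 -0.1836  0.444 ] turn -1.0535
```

View pics/side11b.png

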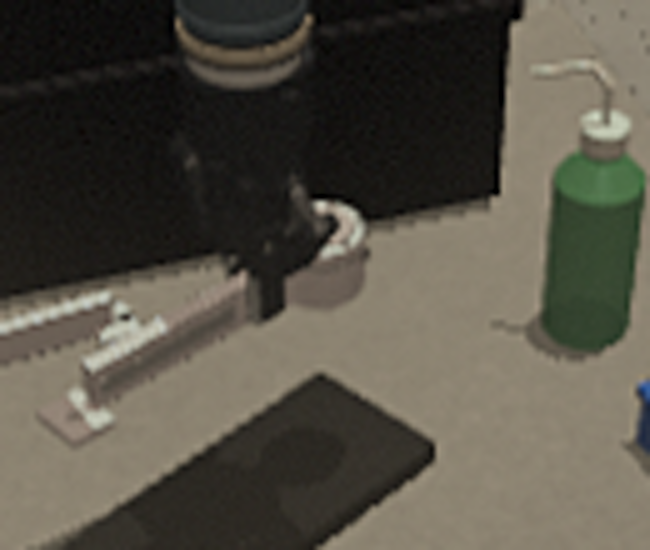

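View pics/w11.png

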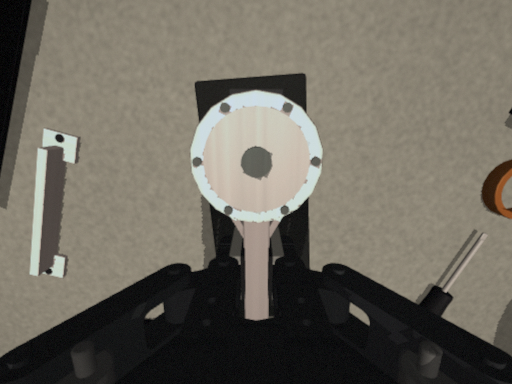

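>>> step_arm(commands=[[0,-0.004,0.01,-0.02],[0,-0.012,0.03,-0.08],[0,-0.024,0.058,-0.15],[0,-0.037,0.09,-0.23],[0,-0.05,0.122,-0.31],[0,-0.063,0.154,-0.39],[0,-0.076,0.186,-0.47],[0,-0.089,0.216,-0.54]])

```text
t: 11.0
tcp_pos: [0.5664, 0.0392, 0.1551]
tool_rot: [0.211, 0.677, -0.218, 0.67]
force: [0.6, 0.2, -3.9]
finger_gap: 0.129
```

Run:
```python
from h import *
plan([.5749,-.2052,.16],np.radians(-6.1))
```

```text
t 11.0 tcp [0.5664 0.0392 0.1551] yaw -35.32 down [-0.0125 -0.0065 -0.9999] F [ 0.6  0.2 -3.9] gap 0.129
shift [-0.0035 -0.1946  0.1482] turn -0.51
```

>>> step_arm(commands=[[-0.001,-0.025,0.019,-0.07],[-0.002,-0.052,0.04,-0.14],[-0.003,-0.08,0.061,-0.21],[-0.0035,-0.108,0.082,-0.28],[-0.0035,-0.136,0.104,-0.35],[-0.0035,-0.162,0.124,-0.42],[-0.0035,-0.183,0.14,-0.48],[-0.0035,-0.1946,0.1482,-0.51]])

```text
t: 11.67
tcp_pos: [0.5739, -0.2087, 0.1575]
tool_rot: [0.035, 0.711, -0.04, 0.701]
force: [0.3, -0.3, -3.7]
finger_gap: 0.127
```

>>> step_arm(commands=[[0,0,0,0],[0,0,0,0]])

```text
t: 11.83
tcp_pos: [0.5722, -0.2089, 0.155]
tool_rot: [0.037, 0.713, -0.04, 0.699]
force: [-1.0, 0.5, -4.2]
finger_gap: 0.129
```

Run:
```python
from h import *
plan([.5749,-.2052,.0945],np.radians(-6.1))
snap('wrist','w12')
for n,o in(('side',(230,170)),('scene',(110,170))):
    im,_=snap(n,n+'12'); im=im[o[1]:o[1]+180,o[0]:o[0]+180]; cv2.imwrite('pics/'+n+'12b.png',cv2.resize(im[:,:,::-1],None,fx=3.3,fy=3.3,interpolation=2))
```

```text
t 11.83 tcp [ 0.5722 -0.2089  0.155 ] yaw -6.29 down [-0.0198 -0.0034 -0.9998] F [-1.   0.5 -4.2] gap 0.129
shift [0.0604 0.0043 0.0035] turn -0.0034
```

View pics/side12b.png

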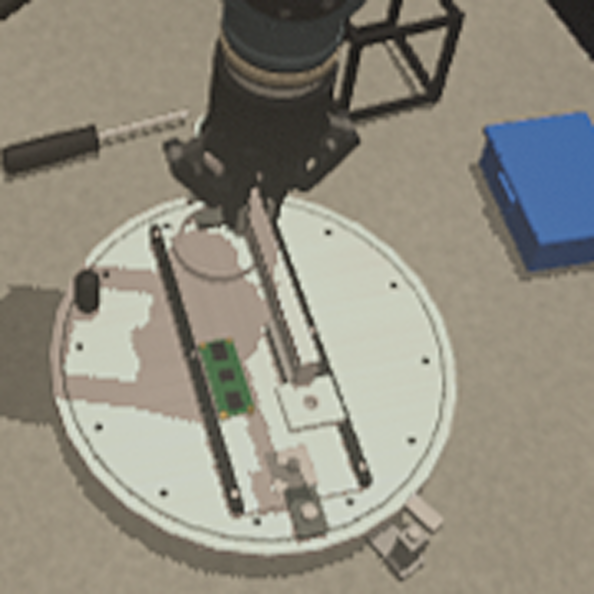

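View pics/scene12b.png

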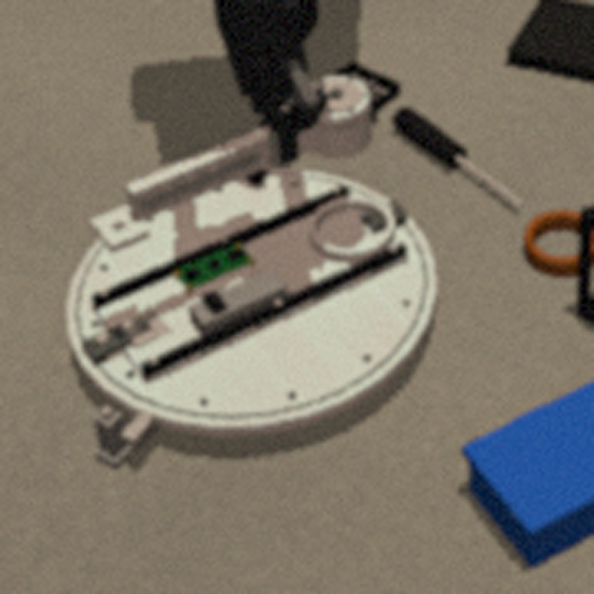

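View pics/w12.png

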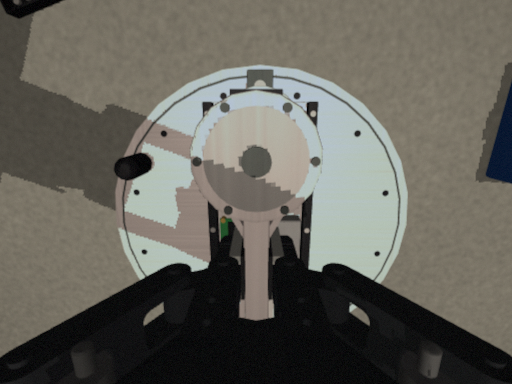

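Run:
```python
from h import *
g=np.array([.384,.592,-.391,.591]); M0=R.from_quat(g/np.linalg.norm(g)).as_matrix()
upt=M0.T@[0,0,1]; s,M,y=yawnow(); up=M@upt; print('unit up now',up,'tilt deg',np.degrees(np.arccos(up[2])),M[:,0],s['t'])
# unit axis in tool
bx=M0.T@[np.cos(np.radians(23.6)),np.sin(np.radians(23.6)),0]; b=M@bx; print('unit dir',np.degrees(np.arctan2(b[1],b[0])),'pitch',np.degrees(b[2]))
# wheel/foot prediction: underside points
bal0=np.array([.5619,.2737,.041]); t0=np.array([.5634,.2738,.0264])
r=M0.T@(bal0-t0); B=s['tcp_pos']+M@r; und=B-.021*up
print('bal',B,'wheel',und+.054*b,'foot',und-.136*b)
plan([.5749,-.2052,.0945],np.radians(-6.1))
```

```text
unit up now [ 0.02130187 -0.00543062  0.99975834] tilt deg 1.2596463816821415 [-0.01804329 -0.00402287 -0.99982911] 11.9833
unit dir 83.97745750241269 pitch 0.18142161293236606
bal [ 0.57264454 -0.20813229  0.17094436] wheel [ 0.57786284 -0.15431656  0.15012042] foot [ 0.55792819 -0.34326695  0.14951881]
t 11.98 tcp [ 0.573  -0.2067  0.1563] yaw -6.08 down [-0.018  -0.004  -0.9998] F [-0.2 -0.1 -3.4] gap 0.129
shift [0.0618 0.0021 0.0028] turn 0.0004
```

Run:
```python
from h import *
for i in range(8):
    optics.snapshot('wrist'); s,M,y=yawnow(); print(round(s['t'],2),np.round(M[:,0],4),np.round(s['tcp_pos'],4),round(np.degrees(y),2))
```

```text
12.03 [-0.0172 -0.0046 -0.9998] [ 0.5733 -0.2068  0.1568] -6.05
12.08 [-0.0165 -0.0052 -0.9999] [ 0.5736 -0.2069  0.1571] -6.03
12.13 [-0.0159 -0.0056 -0.9999] [ 0.5739 -0.2071  0.1574] -6.02
12.18 [-0.0156 -0.0059 -0.9999] [ 0.574  -0.2074  0.1576] -6.03
12.23 [-0.0153 -0.0062 -0.9999] [ 0.5741 -0.2076  0.1577] -6.04
12.28 [-0.0151 -0.0063 -0.9999] [ 0.5741 -0.2079  0.1578] -6.05
12.33 [-0.015  -0.0063 -0.9999] [ 0.5741 -0.2081  0.1578] -6.06
12.38 [-0.015  -0.0063 -0.9999] [ 0.5741 -0.2082  0.1577] -6.08
```

```bash
cat >> h.py <<'E'
def unit():
    g=np.array([.384,.592,-.391,.591]); M0=R.from_quat(g/np.linalg.norm(g)).as_matrix()
    s,M,y=yawnow(); up=M@M0.T@[0,0,1]; b=M@M0.T@[np.cos(np.radians(23.6)),np.sin(np.radians(23.6)),0]
    B=s['tcp_pos']+M@M0.T@(np.array([.5619,.2737,.041])-[.5634,.2738,.0264]); und=B-.021*up
    w=und+.054*b; f=und-.136*b
    print('wheel',np.round(w,4),'foot',np.round(f,4),'dir',round(np.degrees(np.arctan2(b[1],b[0])),2),'tilt',round(np.degrees(np.arccos(up[2])),2)); return w,f,M,s
E
python3 - <<'E'
from h import *
w,f,M,s=unit()
d=(np.array([.580,-.1518,.088])-w+np.array([.560,-.3405,.088])-f)/2; print('shift',M.T@d, s['t'])
E
```

```text
wheel [ 0.5789 -0.1559  0.1514] foot [ 0.559  -0.3448  0.1512] dir 83.98 tilt 1.06
shift [0.06325675 0.00477222 0.00147424] 12.3833
```

>>> step_arm(commands=[[0.006,0.001,0.0005,0],[0.018,0.003,0.001,0],[0.032,0.0048,0.0015,0],[0.045,0.0048,0.0015,0],[0.054,0.0048,0.0015,0],[0.059,0.0048,0.0015,0],[0.06,0.0048,0.0015,0],[0.06,0.0048,0.0015,0]])

```text
t: 13.05
tcp_pos: [0.5751, -0.204, 0.0972]
tool_rot: [0.035, 0.712, -0.04, 0.701]
force: [-0.6, -0.7, -3.6]
finger_gap: 0.128
```

Run:
```python
from h import *
for i in range(5): optics.snapshot('wrist'); unit()
snap('wrist','w13')
for n,o in(('side',(250,190)),('scene',(110,190))):
    im,_=snap(n,n+'13'); im=im[o[1]:o[1]+120,o[0]:o[0]+140]; cv2.imwrite('pics/'+n+'13b.png',cv2.resize(im[:,:,::-1],None,fx=5,fy=5,interpolation=2))
plan([.57,-.2,.1])
```

```text
wheel [ 0.5804 -0.1519  0.0915] foot [ 0.5604 -0.3408  0.0913] dir 83.97 tilt 1.03
wheel [ 0.5806 -0.152   0.0918] foot [ 0.5606 -0.3409  0.0917] dir 83.97 tilt 0.99
wheel [ 0.5807 -0.152   0.0921] foot [ 0.5607 -0.341   0.092 ] dir 83.97 tilt 0.97
wheel [ 0.5807 -0.152   0.0921] foot [ 0.5607 -0.3409  0.092 ] dir 83.98 tilt 0.97
wheel [ 0.5805 -0.1519  0.0921] foot [ 0.5606 -0.3409  0.092 ] dir 83.98 tilt 0.98
t 13.45 tcp [ 0.5754 -0.2041  0.0982] yaw -6.08 down [-0.0142 -0.0068 -0.9999] F [-0.3 -1.6 -3.8] gap 0.123
shift [-0.0017  0.0035 -0.0058] turn 0
```

View pics/side13b.png

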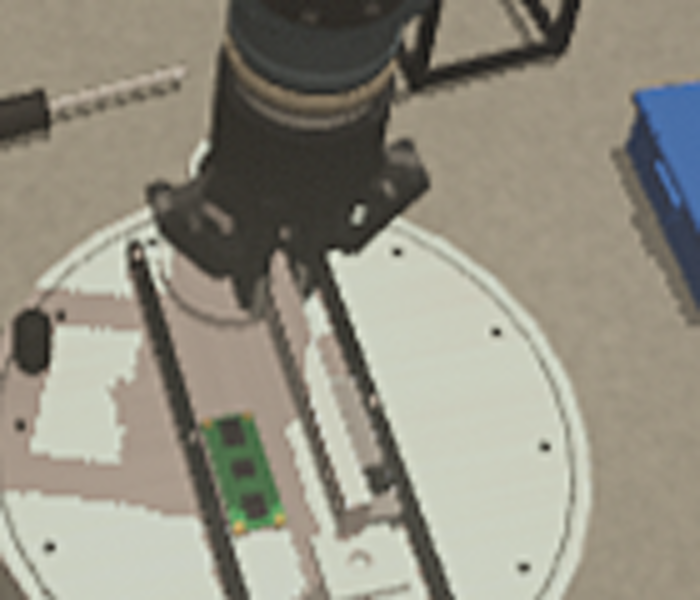

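View pics/scene13b.png

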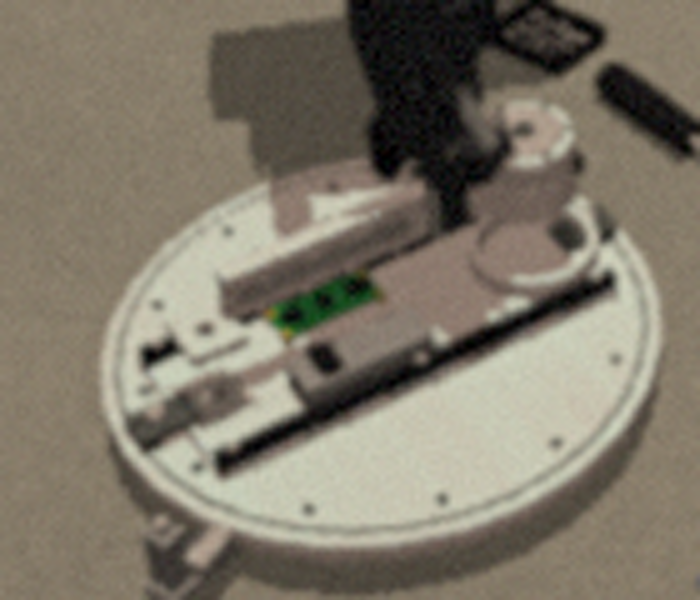

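View pics/w13.png

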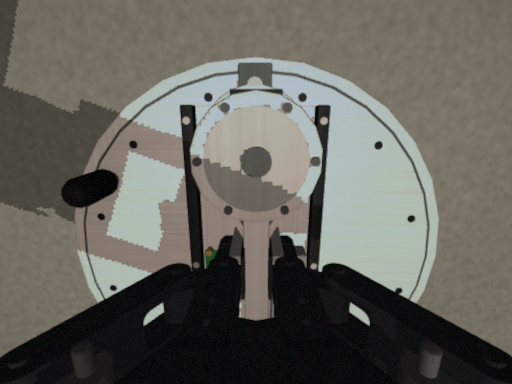

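Run:
```python
from h import *
_,c=load('scene13');_,s=load('side13');_,s5=load('side5');_,w=load('w13')
C=lambda x,y,z:ray(c,x/5-.4+110,y/5-.4+190,z)
S=lambda x,y,z:ray(s,x/5-.4+250,y/5-.4+190,z)
print('scene foot',C(205,328,.098),'vs pin .567,-.342'); print('scene wheel',C(524,130,.137),'vs ring .585,-.1525')
print('side foot',S(360,560,.098),'pin',ray(s5,372/4.2-.4+230,400/4.2-.4+215,.057))
print('wrist hub',ray(w,256.5,161.5,.137))
l=ray(w,186.5,120.5,.055);r=ray(w,320.5,120,.055);print('rail screw mid',(l+r)/2,l,r)
l=ray(w,195,265,.055);r=ray(w,313.5,266,.055);print('mid2',(l+r)/2)
im,_=load('side13'); cv2.imwrite('pics/side13c.png',cv2.resize(im[270:330,290:370,::-1],None,fx=8,fy=8,interpolation=2))
```

```text
scene foot [ 0.56314041 -0.34179622  0.098     ] vs pin .567,-.342
scene wheel [ 0.58430426 -0.1530128   0.137     ] vs ring .585,-.1525
side foot [ 0.5608875  -0.34177559  0.098     ] pin [ 0.5577671  -0.34089161  0.057     ]
wrist hub [ 0.58173441 -0.15180474  0.137     ]
rail screw mid [ 0.58016608 -0.13719935  0.055     ] [ 0.53557349 -0.13262835  0.055     ] [ 0.62475868 -0.14177035  0.055     ]
mid2 [ 0.56889308 -0.24622355  0.055     ]
```

View pics/side13c.png

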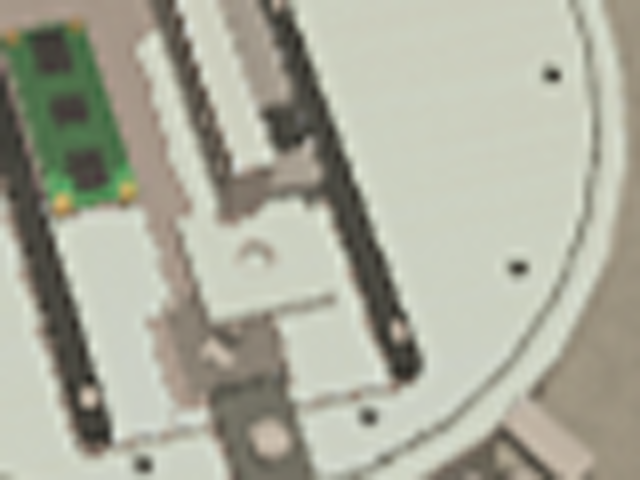

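>>> step_arm(commands=[[0.002,0,-0.0005,0],[0.004,0,-0.0009,0],[0.0042,0,-0.0009,0],[0.0042,0,-0.0009,0],[0.0042,0,-0.0009,0],[0.0042,0,-0.0009,0],[0.0042,0,-0.0009,0],[0.0042,0,-0.0009,0]])

```text
t: 14.12
tcp_pos: [0.5745, -0.2041, 0.094]
tool_rot: [0.035, 0.711, -0.04, 0.701]
force: [0.4, 0.5, -3.3]
finger_gap: 0.131
```

Run:
```python
from h import *
for i in range(10): optics.snapshot('wrist'); 
w,f,M,st=unit(); print(st['force'],st['ft_torque'],np.abs(st['qd']).max(),st['finger_gap'],st['t'])
_,W=snap('wrist','w14');
for n,o in(('side',(250,190)),('scene',(110,190))):
    im,_=snap(n,n+'14'); im=im[o[1]:o[1]+120,o[0]:o[0]+150]; cv2.imwrite('pics/'+n+'14b.png',cv2.resize(im[:,:,::-1],None,fx=5,fy=5,interpolation=2))
unit()
```

```text
wheel [ 0.5793 -0.1517  0.0877] foot [ 0.5594 -0.3406  0.0875] dir 83.98 tilt 1.01
[ 0.15305716  0.50853753 -3.98574046] [0.01960727 0.00214845 0.02022256] 0.003083709220274747 0.12873386342072715 14.6167
wheel [ 0.5793 -0.1517  0.0876] foot [ 0.5594 -0.3407  0.0875] dir 83.98 tilt 1.01
```

View pics/scene14b.png

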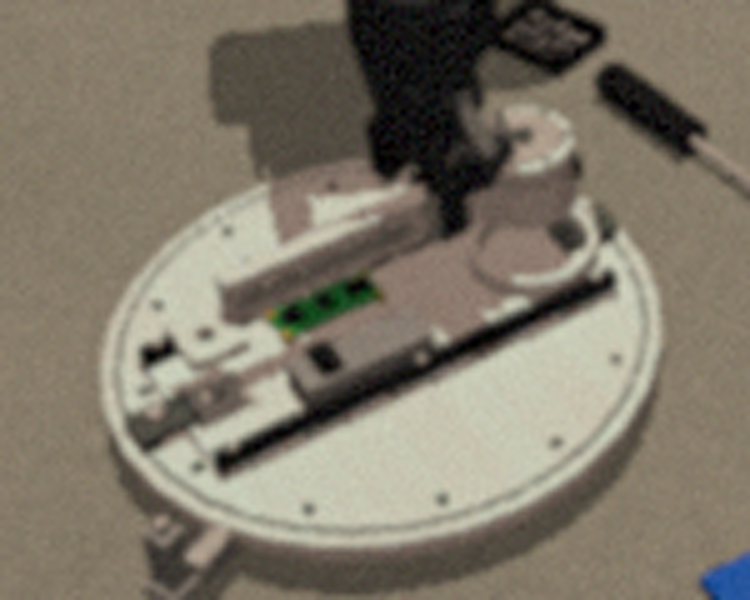

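View pics/w14.png

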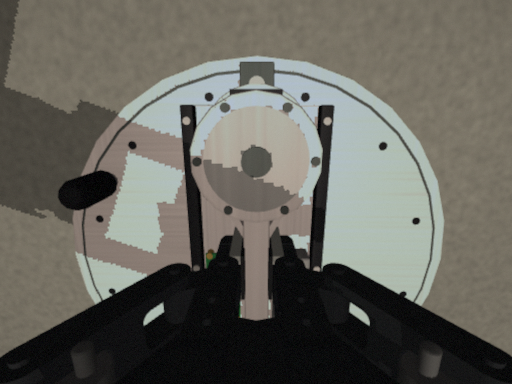

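Run:
```python
from h import *
im,_=load('side14'); cv2.imwrite('pics/side14c.png',cv2.resize(im[225:345,260:390,::-1],None,fx=5,fy=5,interpolation=2))
```

```text
(no output)
```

View pics/side14c.png

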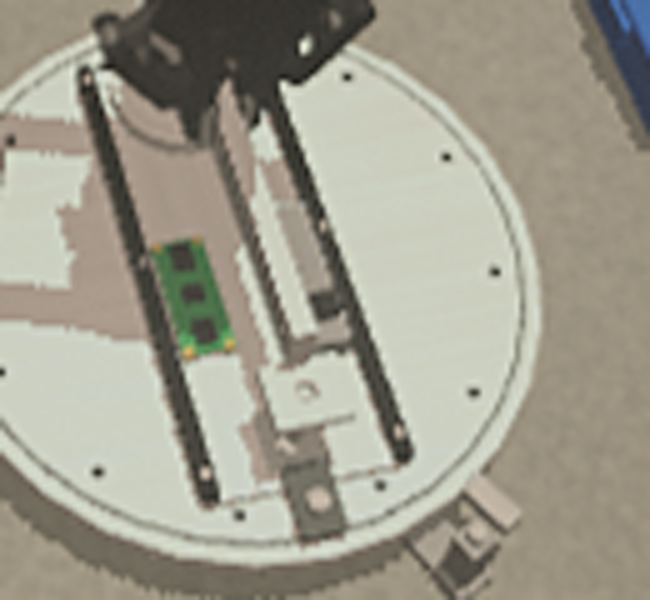

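```bash
python3 -c "
from h import *
unit(); print(manip.sign_off()); print(telemetry.sense()['t'])"
```

```text
wheel [ 0.5793 -0.1517  0.0876] foot [ 0.5594 -0.3407  0.0875] dir 83.98 tilt 1.01
the job is handed in; nothing more can be done
None
the job is handed in; nothing more can be done
```

The job is handed in, with the arm still holding the unit over the panel at about 14.8 s.

**What I did:** I turned the disc clockwise by its knob about 40°, until the push rose to about 15 N. The side camera then showed the lug against the stop. I gripped the silver unit on its bar, about 1.5 mm from the balance point, with 70 N. Then I lifted it, carried it over and lowered it above the panel.

**Last checks:**
- **Position:** The wheel centre is at (0.579, -0.152) m and the foot hole at (0.559, -0.341) m. Both are within about 1–2 mm of where the wrist and side cameras put the seat and pin.
- **Height:** The unit's underside is 87.5 mm above the bench, about 30 mm over the ring rim and pin tip.
- **Steadiness:** The arm was at rest, the wrist force was just the unit's weight (about 4 N), and the grip had not slipped.

**What disagreed or was imperfect:**
- **Scene camera:** It put the seat and pin about 6–8 mm further along x than the wrist and side cameras did. In its own last comparison the foot was about 4 mm off the pin, before a final 1 mm shift further the same way. I trusted the wrist and side cameras.
- **Tilt:** The unit is about 1° off level, because the tool tilted slightly during the moves and I had no direct way to correct it.

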